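Set the rivet in a plant tag with the spring punch

TASK

Set the brass rivet in the cactus tag with the spring punch: draw its black knob straight up until you feel the sear catch, let go so that the striker stays cocked, then press the red trigger to fire it and drive the rivet home. Do not lift, shift or tip the punch while you work it, leave the mug, stapler and sharpener alone, and finish with your hand clear.

Things in the scene. Friction and masses are not known exactly. Their poses are not given: they have to be found in the camera images.
- press: Spring punch, a loose 2.2 kg tool on the desk, not fastened: a pull over 21 N lifts it. Grey base 150 x 96 x 18 mm (x -70 to +80), two posts, blue closed head 46 x 84 mm from 88 to 170 mm high hiding spring and sear. Tag clamped on the anvil under the striker. Origin: underside of the base on the striker's vertical axis; z up, x towards the red trigger.
- knob (a point): Centre of the black knob on top of the striker: upright cylinder, 28 mm across, 38 mm high (19 mm below to 19 mm above this point). At rest this point is 197 mm above the desk, on the axis, 27 mm above the head's flat top. Moves with the striker.
- striker (a joint): Draw of the striker, m: 0 at rest, up positive. Spring 0.26 N/mm pulls it down. The sear snaps in at a draw of 20 to 48 mm (a hidden setting; before that it drags up to 4 N); 2 mm past the catch a rubber buffer of 8 N/mm begins. So it has caught once the pull rises steeply over the spring's 5 to 13 N; eased down then, the striker rests on the sear and the pull vanishes.
- paddle (a point): Middle of the top face of the red trigger paddle (30 mm along x, 28 mm wide, 6 mm thick), 100 mm from the striker axis towards the press's +x, 138 mm high when free. Press it straight down; the trigger rocks about a pivot in the head, 85 mm nearer the axis and 28 mm lower.
- trigger (a joint): Angle of the red trigger, rad: 0 free (a weak spring returns it), grows as the paddle is pressed down; hard stop at 0.25 (paddle 21 mm down). A cocked striker is let go at 0.15 to 0.22 rad (paddle 13 to 19 mm down), for which 2 to 6 N are needed. It does not move while the striker is drawn.
- rivet (a joint): How far the brass rivet (9 mm head) has been driven into the tag, in m: 0 standing 3 mm proud, 0.003 flush. The blow of the fired striker drives it.
- mug: Blue ceramic mug, 80 mm in diameter, 92 mm high, handle on its +y side, standing on a round slate coaster 100 mm wide and 6 mm thick. Origin at the centre of its underside.
- stapler: Black stapler, 135 mm long (x), 36 mm wide, 57 mm high. Origin at the centre of its underside.
- sharpener: Small steel pencil sharpener, 26 x 17 x 13 mm. Origin at the centre of its underside.
Not all that is in view belongs to the job. There is more than one size of the mug; the one meant has the size given above.

How it is judged (in metres and radians):
On the way, in this order (a step that is already met when the one before it is completed fails the run):
1. the striker is cocked: drawn up at least 12 mm and staying there with nothing of the robot touching the punch (value of joint striker above 0.012 m and contact force between each of the arm, the fingers and press below 0.05 N and not (velocity of joint striker below -0.02 m/s)), for 0.3 s.
2. the striker has been fired and the rivet is driven home (value of joint rivet above 0.002 m and value of joint striker below 0.008 m), for 0.1 s.
At the end, for the whole second after the job is handed in: The rivet is driven at least 2 mm (of 3), the striker is back at rest (within 6 mm), the trigger is free again (under 0.05 rad), the punch stands level and still within 6 mm of where it stood, and the mug (upright), stapler and sharpener are within 20 mm of where they were (value of joint rivet above 0.002 m and value of joint striker below 0.006 m and value of joint trigger below 0.05 rad and distance of press from where it was at the start of the episode below 0.006 m and angle between press's own z axis and vertical below 0.05 rad and linear speed of press below 0.02 m/s and angle between mug's own z axis and vertical below 0.1 rad and distance of each of mug, stapler, sharpener from where it was at the start of the episode below 0.02 m); the robot touches nothing.
It fails at once if the punch is lifted more than 2 mm, shifted more than 6 mm or tipped (distance of press from where it was at the start of the episode above 0.006 m or height (world z) of press above 0.002 m or angle between press's own z axis and vertical above 0.06 rad).
It fails at once if the mug, stapler or sharpener is knocked away or the mug tipped (distance of any of mug, stapler, sharpener from where it was at the start of the episode above 0.02 m or angle between mug's own z axis and vertical above 0.2 rad).
It also fails if it takes over 72 s, if anything falls off the work surface, if the arm or the gripper's body presses on something with over 40 N, if the wrist force passes 120 N, or if a joint passes its speed limit or range.

ROBOT

A 6-joint arm with a two-finger parallel gripper is mounted at the origin on the work surface. World frame = base frame: x ahead of the robot, y to its left, z up, the work surface at z = 0. Lengths are in mm, angles in rad, forces in N, time in s.
With the tool pointing down it reaches from about 275 to 1000 mm from the base axis. Payload 8.4 kg.
Tool frame: the origin (TCP) lies midway between the tips of the shut fingers; the grasp point (between the pads) lies 19 mm behind it; z points along the fingers, y is the line along which they close (so a half turn about z gives the same grasp; the last joint's range is limited). The gripper opens to 85 mm and grips with 20 to 120 N. Pads are 22 mm wide; open, the fingers measure 114 mm over their backs; the gripper's body (76 mm by 85 mm) begins 54 mm behind the grasp point. The pads swing forward as they close: fully open they stand 13 mm farther back than shut.
Start: joints at [-1.197, 0.353, 1.633, -0, 1.155, -0.002], TCP at [229.384, -581.387, 197.581] pointing down, gripper open.
Joint ranges: [-2.63, 2.63], [-0.92, 2.1], [0.06, 2.66], [-1.3, 4.44], [0, 2.69], [-3.02, 3.02]. Speed limits (rad/s): [2.22, 2.22, 2.79, 3.14, 3.14, 3.14].

INTERFACE

Orientations are given as [roll, pitch, yaw] about the fixed x, y, z axes, in that order (R = Rz(yaw) Ry(pitch) Rx(roll)).
In Python, from rig import monitor, imaging, r gives the robot as it stands.
- The arm moves only by the tool drive_tool, never from a script. Its argument "plan" is a list of rows, each an object of numbers: "x", "y", "z": the shift along the tool's x, y, z in units of 50 mm (1.0 is 50 mm); "ax", "ay", "az": the turn, a rotation vector about the tool's x, y, z in units of 6 degrees (1.0 is 6 degrees); "hand": the finger opening in mm, from 0 to 85.4. In form: [{"x": .., "y": .., "z": .., "ax": .., "ay": .., "az": .., "hand": ..}, ...]. A call has 1 to 8 rows; each row is the pose to reach, as a shift and turn from the pose commanded when the call began, along the tool's axes at that moment; what a row does not reach only later rows make up. A row lasts 1/10 s, in which the tool goes at most 50 mm and 8.59 degrees, less where a joint would pass 70% of its speed; a pose out of reach is approached as far as the arm can. A call with a gripper value outside its range is refused whole. The fingers move at their own pace and stop on an object; "grip_force" is the grip in N (left out, the last holds). Time passes only in rows, so rows that repeat a pose let the fingers close. It gives the time, the measured TCP pose, the force, the opening and the grip force at its end, in the units of the state.
- monitor.sense(): the state, without advancing time (a new reading comes with each control period).
- imaging.grab_frame(name): name is "side" or "top" or "wrist"; returns the picture (420x560x3 uint8, red, green, blue); there is no depth.
- imaging.camera_info(name): a dict with "mtx" (3x3 intrinsics, pixels), "R" (3x3) and "t" (3): a world point X has camera coordinates R X + t. Camera axes: x right, y down, z forward; pixel columns grow to the right and rows downward; lengths in mm; the calibration is good to about 2 mm. A picture is of the moment at which its call begins: read the wrist's pose just before it. camera_info takes no time and is no camera call; for the wrist camera it gives the pose at the moment of the call.
- r.sign_off(): hands the job in; it is judged then, once.
The state is a dict: "clock": time; "qpos": joint angles; "qvel": joint speeds; "joint_efforts": joint torques, N m; "eef_pos": TCP position; "tcp_rot": TCP orientation; "contact_force": force on the tool from outside, world axes, zero at the start; "wrist_torque": the same for the moment, N m; "opening": opening from 0.0 (shut) to 1.0 (fully open); "grasp_force": force on a finger pad.
Only numpy, scipy, OpenCV 4.12 (cv2) and the standard library are available. Lean on these libraries where they do the work, as an engineer would, in place of code of your own. Each camera call takes 0.05 s, during which the arm holds its last target. There are 200 camera calls.

## Working session

There is one attempt and no reset: what is moved stays moved. The work goes in short steps, Python scripts to look and compute and a tool call to move; the robot and the scene stay as the last step left them, time stands still between calls to the robot, and variables do not carry over. Pictures are saved under pics/ and viewed, at most 10 in all, crops included, and the job is handed in when it is done.

Besides the shell and the picture viewer there is one more tool, called after "Call:" as name(argument=value, ...) on one line, values as JSON. drive_tool: Moves the arm, as the interface text tells. Its arguments: {"type":"object","properties":{"plan":{"type":"array","items":{"type":"object","properties":{"x":{"type":"number"},"y":{"type":"number"},"z":{"type":"number"},"ax":{"type":"number"},"ay":{"type":"number"},"az":{"type":"number"},"hand":{"type":"number"}}}},"grip_force":{"type":"number"}},"required":["plan"]}

```bash
mkdir -p pics
python3 - <<'E'
from rig import monitor, imaging, r
import cv2,numpy as np
s=monitor.sense();print(s)
for n in("side","top"):
    c=imaging.camera_info(n);print(n,c)
    cv2.imwrite(f"pics/{n}0.png",cv2.cvtColor(imaging.grab_frame(n),cv2.COLOR_RGB2BGR))
E
```

```text
{'clock': 0.0, 'qpos': array([-1.19741016e+00,  3.53618262e-01,  1.63416192e+00, -4.00731753e-05,
        1.15520407e+00, -2.42987855e-03]), 'qvel': array([-3.27822420e-04,  8.22908276e-05, -2.00805332e-04, -2.46152428e-04,
       -2.47222999e-04,  1.18871967e-03]), 'joint_efforts': array([-1.01549398e-03, -6.05268216e+01, -3.42068124e+01,  3.18296919e-06,
        9.27800807e-03, -9.51486186e-06]), 'eef_pos': array([ 229.16795405, -580.89013964,  196.86849419]), 'tcp_rot': array([-3.14020097e+00,  3.32579741e-05,  3.75832275e-01]), 'contact_force': array([ 0.10892657, -0.29988343, -0.46009475]), 'wrist_torque': array([ 0.00475296,  0.00208703, -0.05303744]), 'grasp_force': 0.0, 'opening': 1.0000785376221473}
side {'mtx': array([[435.26434515,   0.        , 280.02622463],
       [  0.        , 435.26434515, 214.36327372],
       [  0.        ,   0.        ,   1.        ]]), 'R': array([[-0.91652862, -0.39971169,  0.0143473 ],
       [-0.2870663 ,  0.63241057, -0.71947885],
       [ 0.27851072, -0.66354159, -0.69436614]]), 't': array([429.52346718, 245.93578681, 900.75713939])}
top {'mtx': array([[445.73645492,   0.        , 281.28031601],
       [  0.        , 445.73645492, 206.83342986],
       [  0.        ,   0.        ,   1.        ]]), 'R': array([[ 6.83489578e-04, -9.99997745e-01,  2.01068635e-03],
       [-9.82626325e-01, -1.04478464e-03, -1.85592063e-01],
       [ 1.85593745e-01, -1.84890310e-03, -9.82624823e-01]]), 't': array([  -4.05683731,  520.87479433, 1230.11913825])}
```

View pics/side0.png

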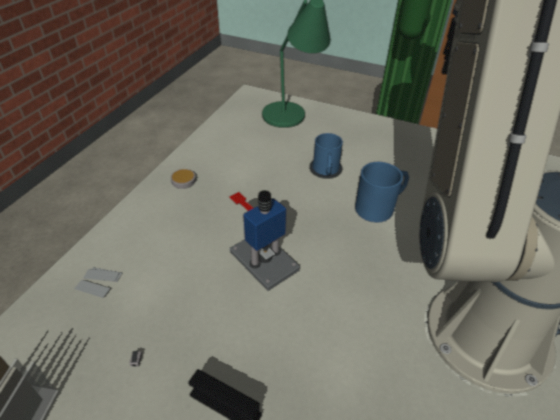

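View pics/top0.png

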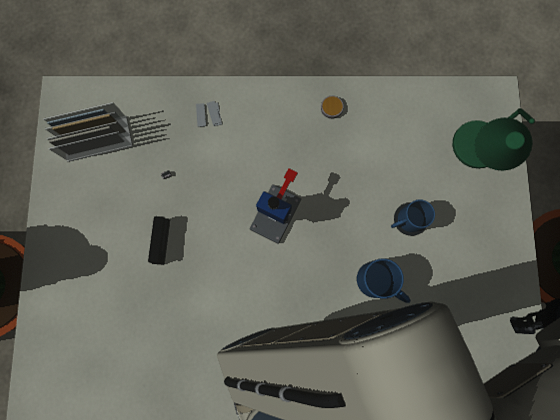

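The pictures show the punch at about (265,225) in side and (275,205) in top, with the paddle at (240,200) and (290,175). There are two mugs: the one on a coaster at side (327,155), and a larger one at (378,190). The one on the coaster fits the description. I'm only keeping clear of both, and nothing else resembles the punch. I'll confirm the punch in an enlarged crop.

Run:
```python
import cv2,numpy as np
a=cv2.imread("pics/side0.png")[180:290,220:310];b=cv2.imread("pics/top0.png")[160:250,240:320]
f=lambda i,s:cv2.resize(i,None,fx=s,fy=s,interpolation=cv2.INTER_CUBIC)
a=f(a,5);b=f(b,4)
o=np.zeros((550,780,3),np.uint8);o[:550,:450]=a;o[:360,455:775]=b
cv2.imwrite("pics/crop1.png",o)
```

```text
(no output)
```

View pics/crop1.png

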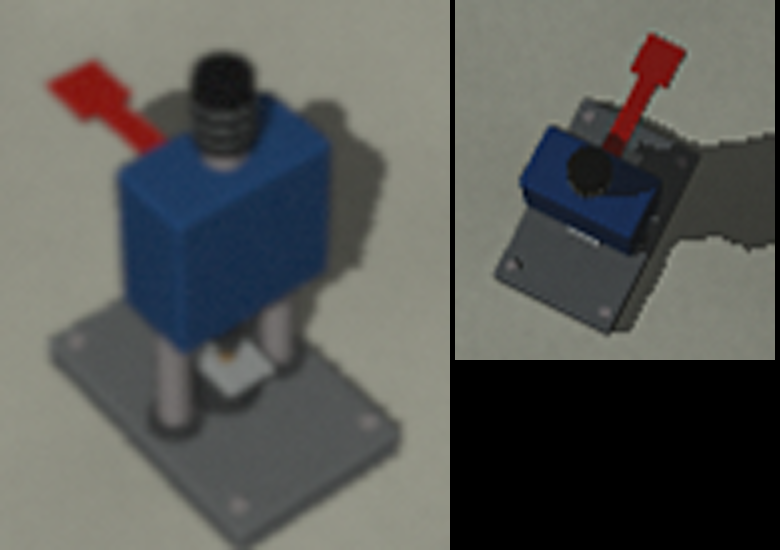

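The crop shows the black knob's top at side (264.6,193.6) and top (273.8,202.5), and the paddle at side (238,198) and top (290.5,175.3). It has the blue head, grey base and tag, so this is the punch.

```bash
cat > h.py <<'E'
from rig import monitor, imaging, r
import numpy as np, cv2
from scipy.spatial.transform import Rotation as Ro
def ray(n,u,v,z,c=None):
    c=c or imaging.camera_info(n)
    R=c["R"];o=-R.T@c["t"];d=R.T@np.linalg.solve(c["mtx"],[u,v,1])
    return (o+d*(z-o[2])/d[2])
def tool(dx):  # world delta -> tool units
    s=monitor.sense();return Ro.from_euler("xyz",s["tcp_rot"]).inv().apply(dx)/50
E
python3 - <<'E'
from h import *
k=[ray("side",264.6,193.6,216),ray("top",273.8,202.5,216)]
p=[ray("side",238,198,138),ray("top",290.5,175.3,138)]
print(k,p)
for a,b in zip(k,p): print(np.degrees(np.arctan2(*(b-a)[1::-1])),np.hypot(*(b-a)[:2]))
q=[ray("top",240+(x-455)/4,160+y/4,18) for x,y in((588,100),(698,155),(612,333),(497,275))]
print(np.round(q)); c=np.mean(q,0);print(c)
for a,b in((3,0),(2,1)):
    d=q[b]-q[a];print(np.degrees(np.arctan2(d[1],d[0])),np.hypot(*d[:2]))
s=ray("top",170,174,6);print("sharp",s,"mug",ray("top",414,217,50),"stapler",ray("top",161,240,30))
E
```

```text
[array([498.60920488,  16.9240202 , 216.        ]), array([500.26029003,  15.35892773, 216.        ])] [array([585.28402206, -24.72749013, 138.        ]), array([590.74727201, -28.28369151, 138.        ])]
-25.666572826461017 96.16325829677857
-25.748397464441688 100.46179434050885
[[593.  20.  18.]
 [551. -61.  18.]
 [419.   2.  18.]
 [462.  86.  18.]]
[506.16163466  11.80037771  18.        ]
-26.65204724552155 146.50290528735044
-25.656777603458995 146.00690708406577
sharp [629.07747008 331.01451417   6.        ] mug [ 491.50089017 -382.63635026   50.        ] stapler [427.18183615 341.50819027  30.        ]
```

Call:
drive_tool(plan=[{"z": -1}, {"z": -2}, {"x": 1.9, "y": -1.8, "z": -2, "az": -1.4}, {"x": 3.8, "y": -3.6, "z": -2, "az": -2.8}, {"x": 5.7, "y": -5.5, "z": -2, "az": -4.2}, {"x": 7.5, "y": -7.3, "z": -2, "az": -5.6}, {"x": 9.42, "y": -9.12, "z": -2, "az": -7.1}, {"x": 9.42, "y": -9.12, "z": -2, "az": -7.1}])

```text
invalid input
```

Call:
drive_tool(plan=[{"x": 0, "y": 0, "z": -1.0, "ax": 0, "ay": 0, "az": 0, "hand": 85}, {"x": 0, "y": 0, "z": -2.0, "ax": 0, "ay": 0, "az": 0, "hand": 85}], grip_force=30)

```text
clock: 0.3
eef_pos: [228.9, -580.1, 296.8]
tcp_rot: [-3.137, -0.0, 0.376]
contact_force: [0.3, -1.5, -0.6]
opening: 0.995
grasp_force: 0.0
```

Call:
drive_tool(plan=[{"x": 1.9, "y": -1.8, "z": 0, "ax": 0, "ay": 0, "az": -1.4, "hand": 85}, {"x": 3.8, "y": -3.6, "z": 0, "ax": 0, "ay": 0, "az": -2.8, "hand": 85}, {"x": 5.7, "y": -5.5, "z": 0, "ax": 0, "ay": 0, "az": -4.2, "hand": 85}, {"x": 7.5, "y": -7.3, "z": 0, "ax": 0, "ay": 0, "az": -5.6, "hand": 85}, {"x": 9.42, "y": -9.12, "z": 0, "ax": 0, "ay": 0, "az": -7.1, "hand": 85}, {"x": 9.42, "y": -9.12, "z": 0, "ax": 0, "ay": 0, "az": -7.1, "hand": 85}, {"x": 9.42, "y": -9.12, "z": 0, "ax": 0, "ay": 0, "az": -7.1, "hand": 85}, {"x": 9.42, "y": -9.12, "z": 0, "ax": 0, "ay": 0, "az": -7.1, "hand": 85}])

```text
clock: 1.1
eef_pos: [395.1, -215.3, 297.5]
tcp_rot: [3.142, -0.0, 1.119]
contact_force: [1.5, -0.6, -0.2]
opening: 0.997
grasp_force: 0.0
```

Call:
drive_tool(plan=[{"x": 0, "y": 0, "z": 0, "ax": 0, "ay": 0, "az": 0, "hand": 85}, {"x": 0, "y": 0, "z": 0, "ax": 0, "ay": 0, "az": 0, "hand": 85}])

```text
clock: 1.3
eef_pos: [395.2, -216.3, 297.5]
tcp_rot: [-3.141, 0.0, 1.123]
contact_force: [1.2, -0.2, -0.4]
opening: 0.996
grasp_force: 0.0
```

Call:
drive_tool(plan=[{"x": 1, "y": 0, "z": 0, "ax": 0, "ay": 0, "az": 0, "hand": 85}, {"x": 2, "y": 0, "z": 0, "ax": 0, "ay": 0, "az": 0, "hand": 85}, {"x": 3, "y": 0, "z": 0, "ax": 0, "ay": 0, "az": 0, "hand": 85}, {"x": 4, "y": -0.1, "z": 0, "ax": 0, "ay": 0, "az": 0, "hand": 85}, {"x": 5, "y": -0.12, "z": 0, "ax": 0, "ay": 0, "az": 0, "hand": 85}, {"x": 5.09, "y": -0.12, "z": 0, "ax": 0, "ay": 0, "az": 0, "hand": 85}, {"x": 5.09, "y": -0.12, "z": 0, "ax": 0, "ay": 0, "az": 0, "hand": 85}, {"x": 5.09, "y": -0.12, "z": 0, "ax": 0, "ay": 0, "az": 0, "hand": 85}])

```text
clock: 2.1
eef_pos: [500.2, 12.6, 297.3]
tcp_rot: [-3.141, 0.001, 1.118]
contact_force: [-0.3, -0.2, -1.2]
opening: 0.997
grasp_force: 0.0
```

Run:
```python
from h import *
s=monitor.sense();print(s["eef_pos"],s["tcp_rot"],s["contact_force"])
c=imaging.camera_info("wrist");print(c)
i=cv2.cvtColor(imaging.grab_frame("wrist"),cv2.COLOR_RGB2BGR)
for P in([500,16,216],[590.5,-27.5,138]):
    q=c["mtx"]@(c["R"]@np.array(P)+c["t"]);print(q[:2]/q[2])
cv2.imwrite("pics/w1.png",cv2.resize(i,(800,600),interpolation=cv2.INTER_CUBIC))
```

```text
[500.21160146  12.57737436 297.26287902] [-3.14109159e+00  1.04539714e-03  1.11784931e+00] [-0.29531751 -0.17281938 -1.21022756]
{'mtx': array([[349.47160277,   0.        , 281.51804469],
       [  0.        , 349.47160277, 216.4912395 ],
       [  0.        ,   0.        ,   1.        ]]), 'R': array([[ 8.99055351e-01, -4.37834952e-01,  1.73055912e-04],
       [-4.16446184e-01, -8.55013247e-01,  3.09071064e-01],
       [-1.35174149e-01, -2.77944063e-01, -9.51038931e-01]]), 't': array([-443.56839924,  147.87589457,  545.51630216])}
[280.20298102 207.01574086]
[383.04896845 183.93320067]
```

View pics/w1.png

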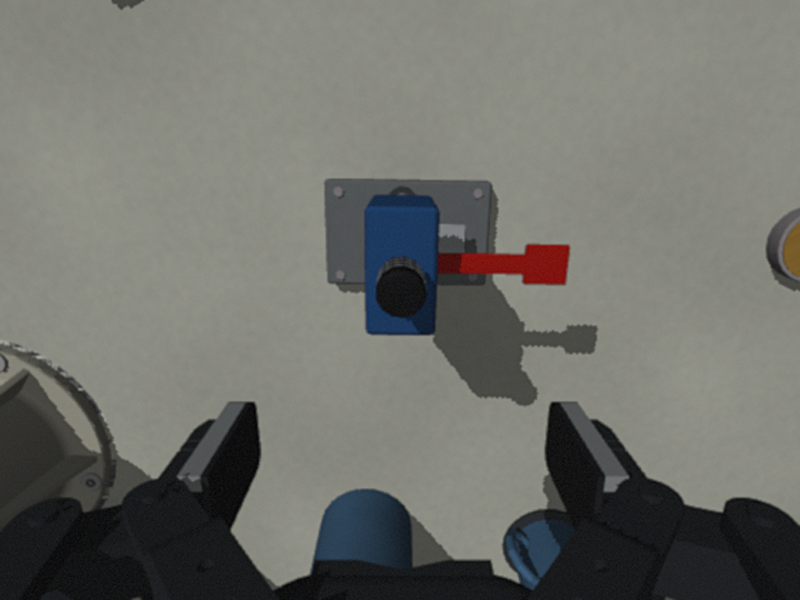

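The wrist view shows the knob's top at enlarged pixel (401,292), which is (280.7,204.4) in the raw image, and the paddle at (547,264), or (382.9,184.8). Both match the predictions. The base's long edge lies along the closing direction.

Run:
```python
from h import *
k=ray("wrist",280.7,204.4,216);p=ray("wrist",382.9,184.8,138);print(k,p,np.degrees(np.arctan2(*(p-k)[1::-1])),np.hypot(*(p-k)[:2]))
s=monitor.sense()
print(tool(np.array([*k[:2],182])-s["eef_pos"]))
```

```text
[501.20826917  17.5417891  216.        ] [590.04787234 -28.48037286 138.        ] -27.385807949002526 100.05255860575095
[ 0.10306253 -0.0253615   2.30773711]
```

Call:
drive_tool(plan=[{"x": 0.09, "y": -0.03, "z": 0.5, "ax": 0, "ay": 0, "az": 0, "hand": 85}, {"x": 0.09, "y": -0.03, "z": 1.0, "ax": 0, "ay": 0, "az": 0, "hand": 70}, {"x": 0.09, "y": -0.03, "z": 1.5, "ax": 0, "ay": 0, "az": 0, "hand": 60}, {"x": 0.09, "y": -0.03, "z": 2.0, "ax": 0, "ay": 0, "az": 0, "hand": 60}, {"x": 0.09, "y": -0.03, "z": 2.3, "ax": 0, "ay": 0, "az": 0, "hand": 50}, {"x": 0.09, "y": -0.03, "z": 2.3, "ax": 0, "ay": 0, "az": 0, "hand": 40}, {"x": 0.09, "y": -0.03, "z": 2.3, "ax": 0, "ay": 0, "az": 0, "hand": 36}, {"x": 0.09, "y": -0.03, "z": 2.3, "ax": 0, "ay": 0, "az": 0, "hand": 36}])

```text
clock: 2.95
eef_pos: [501.9, 18.4, 183.8]
tcp_rot: [3.14, -0.001, 1.118]
contact_force: [-0.1, 0.1, 0.8]
opening: 0.421
grasp_force: 0.0
```

Run:
```python
from h import *
s=monitor.sense();print(s["eef_pos"],s["contact_force"],s["opening"])
i=cv2.cvtColor(imaging.grab_frame("wrist"),cv2.COLOR_RGB2BGR)
j=cv2.cvtColor(imaging.grab_frame("side"),cv2.COLOR_RGB2BGR)
a=cv2.resize(i[200:420,160:400],(480,440),interpolation=cv2.INTER_CUBIC);b=cv2.resize(j[150:260,225:305],(320,440),interpolation=cv2.INTER_CUBIC)
cv2.imwrite("pics/w2.png",np.hstack([a,b]))
```

```text
[501.90175289  18.35789382 183.77015725] [-0.09424417  0.06798915  0.77025943] 0.42098633884564973
```

View pics/w2.png

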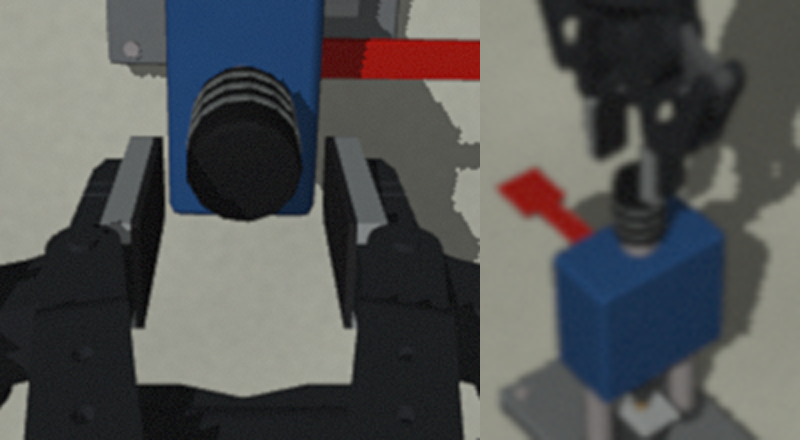

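Run:
```python
from h import *
s=monitor.sense();R=Ro.from_euler("xyz",s["tcp_rot"]);e=s["eef_pos"]
for n,off,f in(("side",(225,150),4),("wrist",(160,200),2)):
    c=imaging.camera_info(n)
    for l in([0,0,0],[0,18,-8],[0,-18,-8],[11,18,-8],[-11,18,-8],[11,-18,-8],[-11,-18,-8],[0,0,-19]):
        P=e+R.apply(l);q=c["mtx"]@(c["R"]@P+c["t"]);print(n,l,P.round(),((q[:2]/q[2]-off)*f+([480,0] if n=="side" else [0,0])).round())
```

```text
side [0, 0, 0] [502.  19. 184.] [632. 222.]
side [0, 18, -8] [518.  11. 192.] [610. 192.]
side [0, -18, -8] [486.  27. 192.] [654. 229.]
side [11, 18, -8] [523.  21. 192.] [593. 201.]
side [-11, 18, -8] [513.   1. 192.] [626. 183.]
side [11, -18, -8] [490.  36. 192.] [637. 238.]
side [-11, -18, -8] [481.  17. 192.] [671. 219.]
side [0, 0, -19] [502.  19. 203.] [631. 194.]
wrist [0, 0, 0] [502.  19. 184.] [246. 108.]
wrist [0, 18, -8] [518.  11. 192.] [314. 121.]
wrist [0, -18, -8] [486.  27. 192.] [177. 121.]
wrist [11, 18, -8] [523.  21. 192.] [315.  82.]
wrist [-11, 18, -8] [513.   1. 192.] [313. 158.]
wrist [11, -18, -8] [490.  36. 192.] [176.  82.]
wrist [-11, -18, -8] [481.  17. 192.] [179. 158.]
wrist [0, 0, -19] [502.  19. 203.] [246. 140.]
```

Run:
```python
from h import *
from scipy.optimize import least_squares as ls
s=monitor.sense();R=Ro.from_euler("xyz",s["tcp_rot"]);e=s["eef_pos"];c=imaging.camera_info("wrist")
def pj(l):
    q=c["mtx"]@(c["R"]@(e+R.apply(l))+c["t"]);return q[:2]/q[2]
for L,Rt in(((258/1.4286,403/1.4286),(547/1.4286,403/1.4286)),((162/2+160,269),(326/2+160,269))):
    f=lambda p:np.r_[pj([11,-p[0]+p[2],-p[1]])-L,pj([11,p[0]+p[2],-p[1]])-Rt]
    o=ls(f,[20,10,0]);print(o.x,o.fun)
```

```text
[40.29865689 51.59726659 -0.64823692] [ 2.88619805e-05  5.40741210e-02 -2.89731274e-05 -5.40920624e-02]
[17.62607797 40.02952854 -0.5288816 ] [ 1.07628279e-05  2.10405393e-02 -1.08361077e-05 -2.10433543e-02]
```

Call:
drive_tool(plan=[{"x": 0, "y": 0, "z": 0.1, "ax": 0, "ay": 0, "az": 0, "hand": 36}, {"x": 0, "y": 0, "z": 0.2, "ax": 0, "ay": 0, "az": 0, "hand": 36}, {"x": 0, "y": 0, "z": 0.2, "ax": 0, "ay": 0, "az": 0, "hand": 36}, {"x": 0, "y": 0, "z": 0.2, "ax": 0, "ay": 0, "az": 0, "hand": 36}])

```text
clock: 3.45
eef_pos: [501.0, 19.1, 172.3]
tcp_rot: [-3.141, 0.0, 1.119]
contact_force: [-0.1, 0.4, -0.7]
opening: 0.422
grasp_force: 0.0
```

Run:
```python
from h import *
s=monitor.sense();print(s["eef_pos"],s["contact_force"],s["opening"])
i=cv2.cvtColor(imaging.grab_frame("wrist"),cv2.COLOR_RGB2BGR)
j=cv2.cvtColor(imaging.grab_frame("side"),cv2.COLOR_RGB2BGR)
a=cv2.resize(i[210:370,190:370],(450,400),interpolation=cv2.INTER_CUBIC);b=cv2.resize(j[160:227,235:293],(348,402),interpolation=cv2.INTER_CUBIC)[:400]
cv2.imwrite("pics/w3.png",np.hstack([a,b]))
```

```text
[500.9866757   19.11860402 172.32401249] [-0.07525381  0.41391233 -0.74166972] 0.42241275507658393
```

View pics/w3.png

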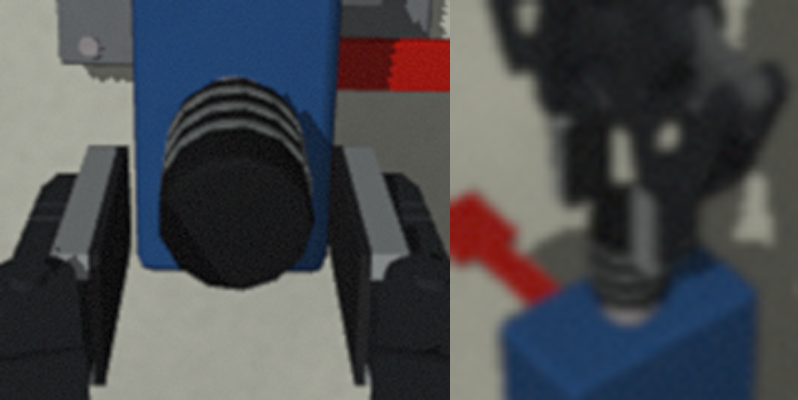

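The pads now straddle the top of the knob: tip edges at (127,147) and (330,147), knob centre at (236,222). The fingertips really sit about 33 mm behind the reported TCP, so I have to go about 15 mm lower.

Run:
```python
from h import *
k=ray("wrist",284.4,298.8,216);s=monitor.sense();print(k,tool(k-s["eef_pos"])*50)
```

```text
[501.02838888  17.48716466 216.        ] [ -1.55372205   0.55604358 -43.44497745]
```

Call:
drive_tool(plan=[{"x": -0.03, "y": 0.02, "z": 0.1, "ax": 0, "ay": 0, "az": 0, "hand": 36}, {"x": -0.03, "y": 0.02, "z": 0.2, "ax": 0, "ay": 0, "az": 0, "hand": 36}, {"x": -0.03, "y": 0.02, "z": 0.26, "ax": 0, "ay": 0, "az": 0, "hand": 36}, {"x": -0.03, "y": 0.02, "z": 0.26, "ax": 0, "ay": 0, "az": 0, "hand": 36}, {"x": -0.03, "y": 0.02, "z": 0.26, "ax": 0, "ay": 0, "az": 0, "hand": 32}, {"x": -0.03, "y": 0.02, "z": 0.26, "ax": 0, "ay": 0, "az": 0, "hand": 30}, {"x": -0.03, "y": 0.02, "z": 0.26, "ax": 0, "ay": 0, "az": 0, "hand": 29}, {"x": -0.03, "y": 0.02, "z": 0.26, "ax": 0, "ay": 0, "az": 0, "hand": 29}])

```text
clock: 4.35
eef_pos: [501.6, 17.3, 159.7]
tcp_rot: [3.141, -0.0, 1.119]
contact_force: [-0.2, -0.2, 0.2]
opening: 0.334
grasp_force: 0.0
```

Call:
drive_tool(plan=[{"x": 0, "y": 0, "z": 0, "ax": 0, "ay": 0, "az": 0, "hand": 28}, {"x": 0, "y": 0, "z": 0, "ax": 0, "ay": 0, "az": 0, "hand": 27}, {"x": 0, "y": 0, "z": 0, "ax": 0, "ay": 0, "az": 0, "hand": 26}, {"x": 0, "y": 0, "z": 0, "ax": 0, "ay": 0, "az": 0, "hand": 24}])

```text
clock: 4.75
eef_pos: [501.3, 17.3, 159.5]
tcp_rot: [-3.141, -0.0, 1.119]
contact_force: [-0.3, 0.8, 0.3]
opening: 0.319
grasp_force: 29.5
```

Call:
drive_tool(plan=[{"x": 0, "y": 0, "z": -0.04, "ax": 0, "ay": 0, "az": 0, "hand": 20}, {"x": 0, "y": 0, "z": -0.08, "ax": 0, "ay": 0, "az": 0, "hand": 20}, {"x": 0, "y": 0, "z": -0.12, "ax": 0, "ay": 0, "az": 0, "hand": 20}, {"x": 0, "y": 0, "z": -0.16, "ax": 0, "ay": 0, "az": 0, "hand": 20}], grip_force=25)

```text
clock: 5.15
eef_pos: [501.3, 17.3, 167.7]
tcp_rot: [-3.141, 0.0, 1.119]
contact_force: [0.1, 0.7, -2.2]
opening: 0.316
grasp_force: 29.5
```

Call:
drive_tool(plan=[{"x": 0, "y": 0, "z": -0.04, "ax": 0, "ay": 0, "az": 0, "hand": 20}, {"x": 0, "y": 0, "z": -0.08, "ax": 0, "ay": 0, "az": 0, "hand": 20}, {"x": 0, "y": 0, "z": -0.12, "ax": 0, "ay": 0, "az": 0, "hand": 20}, {"x": 0, "y": 0, "z": -0.16, "ax": 0, "ay": 0, "az": 0, "hand": 20}])

```text
clock: 5.55
eef_pos: [501.3, 17.3, 175.5]
tcp_rot: [-3.141, 0.0, 1.119]
contact_force: [-0.2, 1.9, -5.4]
opening: 0.311
grasp_force: 29.2
```

Call:
drive_tool(plan=[{"x": 0, "y": 0, "z": -0.03, "ax": 0, "ay": 0, "az": 0, "hand": 20}, {"x": 0, "y": 0, "z": -0.05, "ax": 0, "ay": 0, "az": 0, "hand": 20}, {"x": 0, "y": 0, "z": -0.05, "ax": 0, "ay": 0, "az": 0, "hand": 20}])

```text
clock: 5.85
eef_pos: [501.3, 17.3, 178.0]
tcp_rot: [-3.141, 0.0, 1.119]
contact_force: [-0.5, 1.3, -5.0]
opening: 0.314
grasp_force: 29.2
```

Call:
drive_tool(plan=[{"x": 0, "y": 0, "z": -0.03, "ax": 0, "ay": 0, "az": 0, "hand": 20}, {"x": 0, "y": 0, "z": -0.05, "ax": 0, "ay": 0, "az": 0, "hand": 20}])

```text
clock: 6.05
eef_pos: [501.3, 17.3, 180.5]
tcp_rot: [-3.141, 0.0, 1.119]
contact_force: [-0.1, 2.1, -6.5]
opening: 0.317
grasp_force: 29.1
```

Call:
drive_tool(plan=[{"x": 0, "y": 0, "z": -0.02, "ax": 0, "ay": 0, "az": 0, "hand": 20}, {"x": 0, "y": 0, "z": -0.04, "ax": 0, "ay": 0, "az": 0, "hand": 20}])

```text
clock: 6.25
eef_pos: [501.3, 17.3, 182.5]
tcp_rot: [-3.141, 0.0, 1.119]
contact_force: [0.1, 1.7, -7.1]
opening: 0.314
grasp_force: 29.1
```

Call:
drive_tool(plan=[{"x": 0, "y": 0, "z": -0.02, "ax": 0, "ay": 0, "az": 0, "hand": 20}, {"x": 0, "y": 0, "z": -0.04, "ax": 0, "ay": 0, "az": 0, "hand": 20}])

```text
clock: 6.45
eef_pos: [501.3, 17.3, 184.6]
tcp_rot: [-3.141, 0.0, 1.119]
contact_force: [-0.5, 1.2, -7.2]
opening: 0.314
grasp_force: 29.1
```

Call:
drive_tool(plan=[{"x": 0, "y": 0, "z": -0.02, "ax": 0, "ay": 0, "az": 0, "hand": 20}, {"x": 0, "y": 0, "z": -0.04, "ax": 0, "ay": 0, "az": 0, "hand": 20}])

```text
clock: 6.65
eef_pos: [501.3, 17.3, 186.6]
tcp_rot: [-3.141, 0.0, 1.119]
contact_force: [-0.6, 2.5, -7.5]
opening: 0.315
grasp_force: 29.0
```

Call:
drive_tool(plan=[{"x": 0, "y": 0, "z": -0.02, "ax": 0, "ay": 0, "az": 0, "hand": 20}, {"x": 0, "y": 0, "z": -0.04, "ax": 0, "ay": 0, "az": 0, "hand": 20}])

```text
clock: 6.85
eef_pos: [501.3, 17.3, 188.5]
tcp_rot: [-3.141, 0.0, 1.119]
contact_force: [-0.7, 2.7, -8.2]
opening: 0.319
grasp_force: 29.0
```

Call:
drive_tool(plan=[{"x": 0, "y": 0, "z": -0.02, "ax": 0, "ay": 0, "az": 0, "hand": 20}, {"x": 0, "y": 0, "z": -0.04, "ax": 0, "ay": 0, "az": 0, "hand": 20}])

```text
clock: 7.05
eef_pos: [501.3, 17.3, 190.6]
tcp_rot: [-3.141, 0.0, 1.119]
contact_force: [-1.0, 2.4, -8.9]
opening: 0.31
grasp_force: 29.0
```

Call:
drive_tool(plan=[{"x": 0, "y": 0, "z": -0.02, "ax": 0, "ay": 0, "az": 0, "hand": 20}, {"x": 0, "y": 0, "z": -0.04, "ax": 0, "ay": 0, "az": 0, "hand": 20}])

```text
clock: 7.25
eef_pos: [501.3, 17.3, 192.6]
tcp_rot: [-3.141, 0.0, 1.119]
contact_force: [-0.1, 2.8, -7.6]
opening: 0.318
grasp_force: 28.9
```

Call:
drive_tool(plan=[{"x": 0, "y": 0, "z": -0.02, "ax": 0, "ay": 0, "az": 0, "hand": 20}, {"x": 0, "y": 0, "z": -0.03, "ax": 0, "ay": 0, "az": 0, "hand": 20}])

```text
clock: 7.45
eef_pos: [501.3, 17.3, 194.1]
tcp_rot: [-3.141, 0.0, 1.119]
contact_force: [-0.9, 1.9, -9.2]
opening: 0.316
grasp_force: 28.8
```

Call:
drive_tool(plan=[{"x": 0, "y": 0, "z": -0.02, "ax": 0, "ay": 0, "az": 0, "hand": 20}, {"x": 0, "y": 0, "z": -0.03, "ax": 0, "ay": 0, "az": 0, "hand": 20}])

```text
clock: 7.65
eef_pos: [501.3, 17.3, 195.6]
tcp_rot: [-3.141, 0.0, 1.119]
contact_force: [-1.3, 3.2, -9.0]
opening: 0.316
grasp_force: 28.8
```

Call:
drive_tool(plan=[{"x": 0, "y": 0, "z": -0.02, "ax": 0, "ay": 0, "az": 0, "hand": 20}, {"x": 0, "y": 0, "z": -0.04, "ax": 0, "ay": 0, "az": 0, "hand": 20}])

```text
clock: 7.85
eef_pos: [501.1, 17.0, 197.1]
tcp_rot: [-3.141, 0.001, 1.119]
contact_force: [1.1, 0.1, -17.9]
opening: 0.315
grasp_force: 28.0
```

The pull has risen steeply to 17.9 N at a draw of 37.6 mm, so the sear has caught. Now I ease it down.

Call:
drive_tool(plan=[{"x": 0, "y": 0, "z": 0.02, "ax": 0, "ay": 0, "az": 0, "hand": 20}, {"x": 0, "y": 0, "z": 0.04, "ax": 0, "ay": 0, "az": 0, "hand": 20}, {"x": 0, "y": 0, "z": 0.05, "ax": 0, "ay": 0, "az": 0, "hand": 20}, {"x": 0, "y": 0, "z": 0.05, "ax": 0, "ay": 0, "az": 0, "hand": 20}])

```text
clock: 8.25
eef_pos: [501.4, 17.3, 195.2]
tcp_rot: [-3.141, -0.0, 1.119]
contact_force: [-1.4, 1.4, -9.3]
opening: 0.319
grasp_force: 28.7
```

Call:
drive_tool(plan=[{"x": 0, "y": 0, "z": 0.02, "ax": 0, "ay": 0, "az": 0, "hand": 20}, {"x": 0, "y": 0, "z": 0.02, "ax": 0, "ay": 0, "az": 0, "hand": 20}])

```text
clock: 8.45
eef_pos: [501.4, 17.3, 194.1]
tcp_rot: [-3.141, 0.0, 1.119]
contact_force: [-2.7, 1.8, -8.8]
opening: 0.311
grasp_force: 28.7
```

Call:
drive_tool(plan=[{"x": 0, "y": 0, "z": 0.01, "ax": 0, "ay": 0, "az": 0, "hand": 20}, {"x": 0, "y": 0, "z": 0.02, "ax": 0, "ay": 0, "az": 0, "hand": 20}, {"x": 0, "y": 0, "z": 0.02, "ax": 0, "ay": 0, "az": 0, "hand": 20}])

```text
clock: 8.75
eef_pos: [501.5, 17.3, 193.8]
tcp_rot: [3.141, -0.0, 1.119]
contact_force: [-4.8, 1.5, -0.7]
opening: 0.318
grasp_force: 29.6
```

Call:
drive_tool(plan=[{"x": 0, "y": 0, "z": 0.01, "ax": 0, "ay": 0, "az": 0, "hand": 20}, {"x": 0, "y": 0, "z": 0.01, "ax": 0, "ay": 0, "az": 0, "hand": 20}])

```text
clock: 8.95
eef_pos: [501.5, 17.3, 193.7]
tcp_rot: [3.141, -0.0, 1.119]
contact_force: [-6.7, 1.7, 3.4]
opening: 0.319
grasp_force: 30.0
```

The pull has vanished, so the striker is resting on the sear. I'll release it gently and rise clear.

Call:
drive_tool(plan=[{"x": 0, "y": 0, "z": -0.01, "ax": 0, "ay": 0, "az": 0, "hand": 27}, {"x": 0, "y": 0, "z": -0.01, "ax": 0, "ay": 0, "az": 0, "hand": 30}, {"x": 0, "y": 0, "z": -0.01, "ax": 0, "ay": 0, "az": 0, "hand": 38}, {"x": 0, "y": 0, "z": -0.01, "ax": 0, "ay": 0, "az": 0, "hand": 45}, {"x": 0, "y": 0, "z": -0.01, "ax": 0, "ay": 0, "az": 0, "hand": 45}])

```text
clock: 9.45
eef_pos: [502.2, 17.2, 193.6]
tcp_rot: [3.14, -0.001, 1.119]
contact_force: [-0.5, -0.6, -0.3]
opening: 0.528
grasp_force: 0.0
```

Call:
drive_tool(plan=[{"x": 0, "y": 0, "z": -0.3, "ax": 0, "ay": 0, "az": 0, "hand": 50}, {"x": 0, "y": 0, "z": -0.8, "ax": 0, "ay": 0, "az": 0, "hand": 50}, {"x": 0, "y": 0, "z": -1.3, "ax": 0, "ay": 0, "az": 0, "hand": 50}, {"x": 0, "y": 0, "z": -1.6, "ax": 0, "ay": 0, "az": 0, "hand": 50}, {"x": 0, "y": 0, "z": -1.6, "ax": 0, "ay": 0, "az": 0, "hand": 20}, {"x": 0, "y": 0, "z": -1.6, "ax": 0, "ay": 0, "az": 0, "hand": 0}, {"x": 0, "y": 0, "z": -1.6, "ax": 0, "ay": 0, "az": 0, "hand": 0}, {"x": 0, "y": 0, "z": -1.6, "ax": 0, "ay": 0, "az": 0, "hand": 0}])

```text
clock: 10.25
eef_pos: [500.9, 17.2, 272.0]
tcp_rot: [-3.14, 0.001, 1.119]
contact_force: [-0.2, -0.5, 0.2]
opening: 0.002
grasp_force: 0.0
```

Run:
```python
from h import *
s=monitor.sense();print(s["eef_pos"],s["contact_force"],s["opening"])
i=cv2.cvtColor(imaging.grab_frame("wrist"),cv2.COLOR_RGB2BGR)
j=cv2.cvtColor(imaging.grab_frame("side"),cv2.COLOR_RGB2BGR)
a=cv2.resize(i,(504,378));b=cv2.resize(j[150:276,225:323],(294,378),interpolation=cv2.INTER_CUBIC)
cv2.imwrite("pics/w4.png",np.hstack([a,b]))
for P in([591,-27.5,138],):
    d=tool(np.array(P)-s["eef_pos"]);print(d)
```

```text
[500.90223797  17.23867385 272.00374243] [-0.24838673 -0.47948731  0.16295125] 0.0015940404642884023
[-0.01720041  2.01478828  2.67783416]
```

View pics/w4.png

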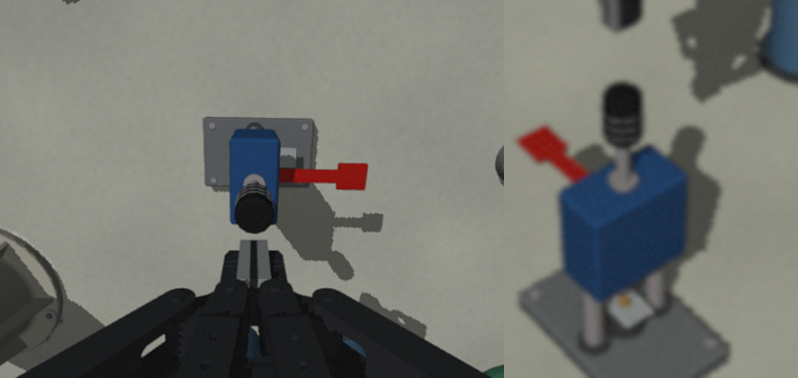

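The striker stays cocked with the hand clear: the knob stands high at (622,115) in the side crop, with the shaft showing. The paddle is at (352,177) in the wrist view, and the closed tip at (620,30) in the side view.

Run:
```python
from h import *
p=ray("wrist",352/.9,177/.9,138);print(p)
c=imaging.camera_info("side")
for z in(272,290,305,320):
    q=c["mtx"]@(c["R"]@np.array([501,17,z])+c["t"]);print(z,(q[:2]/q[2]).round(1))
print(tool(np.r_[p[:2],200]-monitor.sense()["eef_pos"]))
```

```text
[589.58517962 -28.71599724 138.        ]
272 [263.2 171.4]
290 [263. 164.]
305 [262.9 157.6]
320 [262.8 151. ]
[-0.05377991  1.99534715  1.44412419]
```

Call:
drive_tool(plan=[{"x": -0.04, "y": 0.7, "z": 0, "ax": 0, "ay": 0, "az": 0, "hand": 0}, {"x": -0.04, "y": 1.4, "z": 0, "ax": 0, "ay": 0, "az": 0, "hand": 0}, {"x": -0.04, "y": 2.05, "z": 0, "ax": 0, "ay": 0, "az": 0, "hand": 0}, {"x": -0.04, "y": 2.05, "z": 0.8, "ax": 0, "ay": 0, "az": 0, "hand": 0}, {"x": -0.04, "y": 2.05, "z": 1.6, "ax": 0, "ay": 0, "az": 0, "hand": 0}, {"x": -0.04, "y": 2.05, "z": 2.4, "ax": 0, "ay": 0, "az": 0, "hand": 0}, {"x": -0.04, "y": 2.05, "z": 2.8, "ax": 0, "ay": 0, "az": 0, "hand": 0}, {"x": -0.04, "y": 2.05, "z": 2.8, "ax": 0, "ay": 0, "az": 0, "hand": 0}])

```text
clock: 11.15
eef_pos: [590.1, -29.1, 129.4]
tcp_rot: [-3.135, 0.003, 1.119]
contact_force: [0.3, 0.0, 0.2]
opening: -0.002
grasp_force: 0.0
```

Run:
```python
from h import *
s=monitor.sense();print(s["eef_pos"],s["contact_force"],s["opening"])
i=cv2.cvtColor(imaging.grab_frame("wrist"),cv2.COLOR_RGB2BGR)
j=cv2.cvtColor(imaging.grab_frame("side"),cv2.COLOR_RGB2BGR)
a=cv2.resize(i[150:360,140:420],(504,378));b=cv2.resize(j[150:276,215:313],(294,378),interpolation=cv2.INTER_CUBIC)
cv2.imwrite("pics/w5.png",np.hstack([a,b]))
```

```text
[590.1488985  -29.14327109 129.42568802] [0.33110131 0.03601416 0.2174451 ] -0.00191115846547292
```

View pics/w5.png

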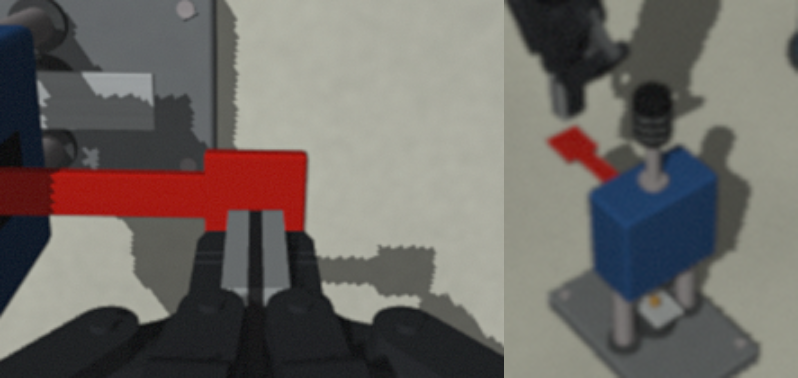

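The closed tips are directly above the red paddle at (255,210), the striker is still cocked, and the linkage is clear of the knob. Now I press.

Call:
drive_tool(plan=[{"x": 0, "y": 0, "z": 0.1, "ax": 0, "ay": 0, "az": 0, "hand": 0}, {"x": 0, "y": 0, "z": 0.2, "ax": 0, "ay": 0, "az": 0, "hand": 0}, {"x": 0, "y": 0, "z": 0.3, "ax": 0, "ay": 0, "az": 0, "hand": 0}, {"x": 0, "y": 0, "z": 0.4, "ax": 0, "ay": 0, "az": 0, "hand": 0}, {"x": 0, "y": 0, "z": 0.4, "ax": 0, "ay": 0, "az": 0, "hand": 0}])

```text
clock: 11.75
eef_pos: [592.3, -29.2, 112.4]
tcp_rot: [-3.141, 0.0, 1.119]
contact_force: [0.3, -0.7, -0.3]
opening: -0.0
grasp_force: 0.0
```

Call:
drive_tool(plan=[{"x": 0, "y": 0, "z": 0.05, "ax": 0, "ay": 0, "az": 0, "hand": 0}, {"x": 0, "y": 0, "z": 0.1, "ax": 0, "ay": 0, "az": 0, "hand": 0}, {"x": 0, "y": 0, "z": 0.1, "ax": 0, "ay": 0, "az": 0, "hand": 0}])

```text
clock: 12.05
eef_pos: [592.6, -29.3, 107.8]
tcp_rot: [-3.141, 0.0, 1.119]
contact_force: [0.0, -0.0, -0.1]
opening: 0.001
grasp_force: 0.0
```

Call:
drive_tool(plan=[{"x": 0, "y": 0, "z": 0.05, "ax": 0, "ay": 0, "az": 0, "hand": 0}, {"x": 0, "y": 0, "z": 0.1, "ax": 0, "ay": 0, "az": 0, "hand": 0}, {"x": 0, "y": 0, "z": 0.1, "ax": 0, "ay": 0, "az": 0, "hand": 0}])

```text
clock: 12.35
eef_pos: [592.6, -29.3, 102.7]
tcp_rot: [-3.141, 0.0, 1.119]
contact_force: [0.9, 0.2, 0.8]
opening: 0.0
grasp_force: 0.1
```

Call:
drive_tool(plan=[{"x": 0, "y": 0, "z": 0.04, "ax": 0, "ay": 0, "az": 0, "hand": 0}, {"x": 0, "y": 0, "z": 0.08, "ax": 0, "ay": 0, "az": 0, "hand": 0}, {"x": 0, "y": 0, "z": 0.08, "ax": 0, "ay": 0, "az": 0, "hand": 0}])

```text
clock: 12.65
eef_pos: [593.4, -29.4, 99.2]
tcp_rot: [3.141, -0.0, 1.119]
contact_force: [2.0, 0.1, 1.2]
opening: -0.001
grasp_force: 1.0
```

Call:
drive_tool(plan=[{"x": 0, "y": 0, "z": 0.04, "ax": 0, "ay": 0, "az": 0, "hand": 0}, {"x": 0, "y": 0, "z": 0.08, "ax": 0, "ay": 0, "az": 0, "hand": 0}, {"x": 0, "y": 0, "z": 0.08, "ax": 0, "ay": 0, "az": 0, "hand": 0}])

```text
clock: 12.95
eef_pos: [592.8, -29.2, 94.8]
tcp_rot: [-3.141, -0.0, 1.119]
contact_force: [1.7, -1.3, 2.0]
opening: 0.002
grasp_force: 0.9
```

Call:
drive_tool(plan=[{"x": 0, "y": 0, "z": 0.03, "ax": 0, "ay": 0, "az": 0, "hand": 0}, {"x": 0, "y": 0, "z": 0.06, "ax": 0, "ay": 0, "az": 0, "hand": 0}, {"x": 0, "y": 0, "z": 0.06, "ax": 0, "ay": 0, "az": 0, "hand": 0}])

```text
clock: 13.25
eef_pos: [592.3, -29.1, 91.7]
tcp_rot: [-3.141, 0.0, 1.119]
contact_force: [0.9, -0.4, 0.4]
opening: -0.001
grasp_force: 0.7
```

Call:
drive_tool(plan=[{"x": 0, "y": 0, "z": 0.02, "ax": 0, "ay": 0, "az": 0, "hand": 0}, {"x": 0, "y": 0, "z": 0.04, "ax": 0, "ay": 0, "az": 0, "hand": 0}])

```text
clock: 13.45
eef_pos: [592.6, -29.2, 89.9]
tcp_rot: [-3.141, 0.0, 1.119]
contact_force: [1.5, -0.5, 0.8]
opening: -0.003
grasp_force: 0.7
```

Run:
```python
from h import *
j=cv2.cvtColor(imaging.grab_frame("side"),cv2.COLOR_RGB2BGR);o=cv2.imread("pics/side0.png")
for n in(o,j): print([int(n[v,262:268].mean()) for v in range(172,214,3)])
cv2.imwrite("pics/s6.png",cv2.resize(j[150:290,205:325],(504,588),interpolation=cv2.INTER_CUBIC))
```

```text
[140, 140, 138, 138, 138, 138, 86, 22, 22, 22, 45, 45, 43, 67]
[74, 74, 73, 73, 73, 73, 63, 23, 22, 20, 36, 42, 44, 55]
```

View pics/s6.png

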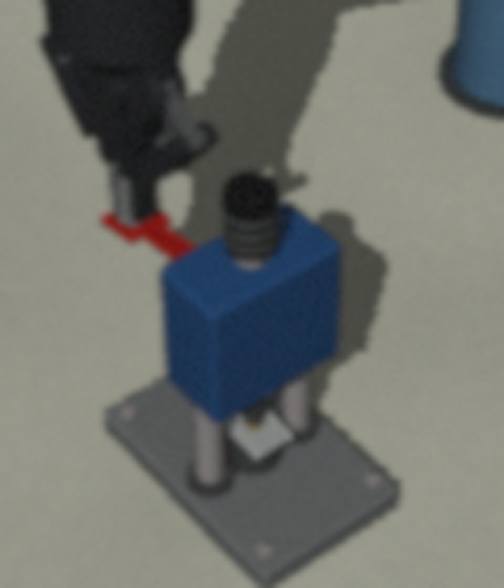

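The knob is back at its rest height at (250,215) in the crop, so the punch has fired. It stands where it did. I'll rise clear of the paddle.

Call:
drive_tool(plan=[{"x": 0, "y": 0, "z": -0.2, "ax": 0, "ay": 0, "az": 0, "hand": 0}, {"x": 0, "y": 0, "z": -0.6, "ax": 0, "ay": 0, "az": 0, "hand": 0}, {"x": 0, "y": 0, "z": -1.4, "ax": 0, "ay": 0, "az": 0, "hand": 0}, {"x": 0, "y": 0, "z": -2.2, "ax": 0, "ay": 0, "az": 0, "hand": 0}, {"x": 0, "y": 0, "z": -3, "ax": 0, "ay": 0, "az": 0, "hand": 0}, {"x": 0, "y": 0, "z": -3.5, "ax": 0, "ay": 0, "az": 0, "hand": 0}, {"x": 0, "y": 0, "z": -3.5, "ax": 0, "ay": 0, "az": 0, "hand": 0}, {"x": 0, "y": 0, "z": -3.5, "ax": 0, "ay": 0, "az": 0, "hand": 0}])

```text
clock: 14.3
eef_pos: [592.5, -29.2, 265.6]
tcp_rot: [3.141, -0.0, 1.119]
contact_force: [-1.0, 1.0, -0.3]
opening: 0.002
grasp_force: 0.0
```

Run:
```python
from h import *
s=monitor.sense();print(s["eef_pos"],s["contact_force"])
j=cv2.cvtColor(imaging.grab_frame("side"),cv2.COLOR_RGB2BGR);o=cv2.imread("pics/side0.png")
f=lambda i:cv2.resize(i[180:290,220:310],(390,477),interpolation=cv2.INTER_CUBIC)
cv2.imwrite("pics/s7.png",np.hstack([f(o),f(j)]))
```

```text
[592.47969305 -29.15621445 265.56101137] [-0.98972443  0.97661685 -0.31104261]
```

View pics/s7.png

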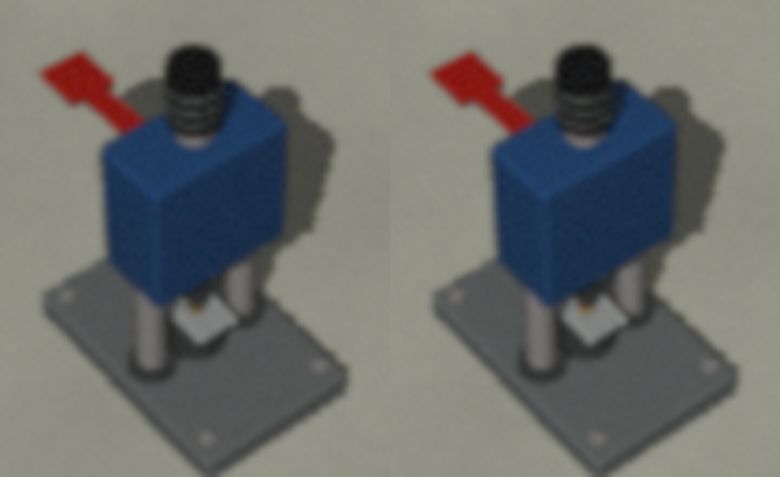

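The before and after crops match: the punch hasn't moved, the knob is at rest and the trigger is free. The hand is clear, so I'm handing in.

```bash
python3 -c "
from rig import r
print(r.sign_off())"
```

```text
the job is handed in; nothing more can be done
None
```

I cocked the punch at about 34 mm of draw, let go with the sear holding, fired it with the red trigger and handed the job in with the hand clear; the punch looks unmoved in the pictures, but I couldn't read the rivet depth directly and the hand-in returned no verdict.

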